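# Put the narrow brush in the empty place of the tool rest

## Task

The narrow brush has been left lying on the worktop. Lay it in the one place of the pegged tool rest that is still empty, flat on the board and lengthwise between the pegs like the two tools already there, either way round. Leave those two tools where they are.

Things in the scene. Friction and masses are not known exactly. Their poses are not given: they have to be found in the camera images.
- brush: Narrow brush, wooden handle, dark stiff bristles, 223 mm long, flat on the worktop (the wider brush is a bystander). Origin: middle of length and width, underside. y lengthwise, bristles at -y, z up. Handle: rod 19 mm thick, centre line at z 10 from (x 0, y -38) to (x -10, y 111) mm, so 3.8 deg askew. Pinch at x -3, y 10, z 10 (centre of mass near). Bristle end 28 wide, 15 thick.
- tool_rest: Fixed plywood board 200 (x) x 215 (y) x 10 mm. Origin: centre of its underside; top at z 10. Pegs 10 mm thick stand 25 mm above it at x -75 and 75, y -96, -32, 32, 96 mm. Between them three places, 54 mm wide, for tools lying along the board's x axis, centre lines at y -64, 0, 64. Two hold a tool; any one of the three is empty. Behind: chest 190 mm high (x > 0.66); right: vice 90 mm.
- loop_tool: Loop tool with a round wooden handle 14 mm thick and a wire loop at one end, 199 mm long, lying lengthwise in one of the places of the rest. Origin: middle of its length and width, at its underside; its y axis runs lengthwise to about 5 degrees.
- wood_tool: Boxwood modelling tool, a slim pointed stick 196 mm long and 10 mm thick, lying lengthwise in another of the places of the rest. Origin: middle of its length and width, at its underside; its y axis runs lengthwise to about 11 degrees.

How it is judged:
By the outcome, as a careful person would: the job done as asked, in the order asked, and still so for the second after the job is handed in, with the robot touching nothing.
It also fails if it takes over 40 s, if anything falls off the work surface, if the arm or the gripper's body presses on something with over 40 N, if the wrist force passes 120 N, or if a joint passes its speed limit or range.

## Robot

A 6-joint arm with a two-finger parallel gripper is mounted at the origin on a cart in front of the work surface, level with it; the furniture and walls round the work are solid. World frame = base frame: x ahead of the robot, y to its left, z up, the work surface at z = 0. Lengths are in m, angles in rad, forces in N, time in s.
With the tool pointing down it reaches from about 0.35 to 0.975 m from the base axis. Payload 4.9 kg.
Tool frame: the origin (TCP) lies at the very end of the fingers, on their centre line; the grasp point (between the pads) lies 19 mm behind it (pinch_z is the distance from the TCP to the grasp point, in m); z points along the fingers, y is the line along which they close (so a half turn about z gives the same grasp; the last joint's range is limited). The gripper opens to 85 mm and grips with 20 to 120 N. Pads are 22 mm wide; open, the fingers measure 114 mm over their backs; the gripper's body (76 mm by 85 mm) begins 54 mm behind the grasp point. The pads swing forward as they close: fully open they stand 13 mm farther back than shut.
Start: joints at [-1.33, 0.053, 1.613, -0, 1.476, -0.119], TCP at [0.22, -0.585, 0.231] pointing down, gripper open.
Joint ranges: [-3.01, 3.01], [-1.01, 2.22], [0.06, 2.58], [-1.02, 4.17], [0.09, 2.62], [-3.14, 3.14]. Speed limits (rad/s): [2.57, 2.57, 3.14, 3.14, 3.14, 3.14].

## Interface

Orientations are given as a unit quaternion [w, x, y, z].
In Python, from plant import * gives the robot as it stands. The module is installed in compiled form; this text tells all that it offers.
- The arm moves only by the tool play_rows, never from a script. Its arguments are lists of equal length, an entry for each row: "linear": the shift along the world's x, y, z in m, a list of three; "turn": the turn about the world's z in degrees. A call has 1 to 8 rows; each row shifts and turns the commanded pose from where the row before left it; what a row does not reach is not made up. A row lasts 1/8 s, in which the tool goes at most 62.5 mm and 10.7 degrees, less where a joint would pass 70% of its speed; a pose out of reach is approached as far as the arm can. A call is refused whole if a number of a shift passes 0.0625 or a number of a turn 10.7, either way. A call with a gripper value outside its range is refused whole. "hand" is the finger opening in m, from 0 to 0.0854, set as the call begins (left out, the last holds). The fingers move at their own pace and stop on an object; the grip force is fixed at half the most. Time passes only in rows, so rows that do not move let the fingers close. It gives the time, the measured TCP pose, the force, the opening and the grip force at its end, in the units of the state.
- state(): the state, without advancing time (a new reading comes with each control period).
- grab_frame(name): name is "side" or "top" or "wrist"; returns the picture (420x560x3 uint8, red, green, blue); there is no depth.
- camera_info(name): a dict with "camera_matrix" (3x3 intrinsics, pixels), "origin" and "attitude" of the camera in the world; the wrist camera has in their place "mount" (4x4, takes a point from camera to tool coordinates, whose origin is the TCP and whose axes are the flange's). Camera axes: x right, y down, z forward; pixel columns grow to the right and rows downward; lengths in m; the calibration is good to about 2 mm. A picture is of the moment at which its call begins: read the wrist's pose just before it. camera_info takes no time and is no camera call.
- job_done(): hands the job in; it is judged then, once.
Trained networks look in the newest picture that a camera, given by its name, has taken for a name from the list of things; names that differ only in an ending like _2 or _b are one class to them, and where a whole thing is asked for, a point or a joint stands for the part that bears it (a point fixed in the world has none). Each returns a list of dicts, best first, with "p" (0 to 1); they miss things now and then, are a little off and sometimes report something else, mostly with a low value. They report only what shows in the picture. A call takes as long as a camera call.
- trace(camera, thing): "region" (420x560 bool, what is visible of it) and "location" ([column, row] in pixels, amid what is visible of it).
The state is a dict: "time": time; "joint_pos": joint angles; "joint_vel": joint speeds; "joint_efforts": joint torques, N m; "tool_pos": TCP position; "tool_rot": TCP orientation; "contact_force": force on the tool from outside, world axes, zero at the start; "ft_torque": the same for the moment, N m; "gripper_width": opening from 0.0 (shut) to 1.0 (fully open); "grasp_force": force on a finger pad.
Only numpy, scipy, OpenCV 4.12 (cv2) and the standard library are available. Lean on these libraries where they do the work, as an engineer would, in place of code of your own. Each camera call takes 0.05 s, during which the arm holds its last target. There are 200 camera calls.

## Working session

There is one attempt and no reset: what is moved stays moved. The work goes in short steps, Python scripts to look and compute and a tool call to move; the robot and the scene stay as the last step left them, time stands still between calls to the robot, and variables do not carry over. Pictures are saved under pics/ and viewed, at most 10 in all, crops included, and the job is handed in when it is done.

Besides the shell and the picture viewer there is one more tool, called after "Call:" as name([rows], argument=value, ...), one row to a line, values as JSON. play_rows: Moves the arm, as the interface text tells. Its arguments: {"type":"object","properties":{"linear":{"type":"array","items":{"type":"array","items":{"type":"number"}}},"turn":{"type":"array","items":{"type":"number"}},"hand":{"type":"number"}},"required":["linear","turn"]}

```bash
mkdir -p pics; cat > h.py <<'E'
from plant import *
import numpy as np, cv2
from scipy.spatial.transform import Rotation as R
def cam(n):
    c=camera_info(n); K=np.array(c["camera_matrix"])
    if "mount" in c:
        s=state(); q=s["tool_rot"]; T=np.eye(4); T[:3,:3]=R.from_quat([q[1],q[2],q[3],q[0]]).as_matrix(); T[:3,3]=s["tool_pos"]
        M=T@np.array(c["mount"]); return K,M[:3,3],M[:3,:3]
    a=np.array(c["attitude"],float)
    A=a if a.shape==(3,3) else R.from_quat([a[1],a[2],a[3],a[0]]).as_matrix()
    return K,np.array(c["origin"]),A
def ray(C,p):
    K,o,A=C; d=A@np.linalg.solve(K,[p[0],p[1],1]); return o,d/np.linalg.norm(d)
def onz(C,p,z):
    o,d=ray(C,p); return o+d*(z-o[2])/d[2]
def tri(C1,p1,C2,p2):
    o1,d1=ray(C1,p1);o2,d2=ray(C2,p2)
    t=np.linalg.lstsq(np.c_[d1,-d2],o2-o1,rcond=None)[0]
    a,b=o1+d1*t[0],o2+d2*t[1]; return (a+b)/2,np.linalg.norm(a-b)
def proj(C,P):
    K,o,A=C; v=K@(A.T@(np.array(P)-o)); return v[:2]/v[2]
def axis(reg):
    ys,xs=np.nonzero(reg); P=np.c_[xs,ys].astype(float); c=P.mean(0); u=np.linalg.svd(np.cov((P-c).T))[0][:,0]
    t=(P-c)@u; return c,u,c+u*t.min(),c+u*t.max()
E
python3 - <<'E'
from h import *
print(camera_info("side"),camera_info("top"),camera_info("wrist"))
im={}
for n in("top","side"):
    f=grab_frame(n); C=cam(n); im[n]=f
    for th in("brush","tool_rest","loop_tool","wood_tool"):
        for r in trace(n,th)[:2]:
            c,u,a,b=axis(r["region"]); print(n,th,round(r["p"],2),r["region"].sum(),np.round(r["location"]),np.round(a),np.round(b),onz(C,a,.01).round(3),onz(C,b,.01).round(3))
    cv2.imwrite(f"pics/{n}.png",f[:,:,::-1])
s=state();print(s["time"],s["tool_pos"],s["tool_rot"])
E
```

```text
{'camera_matrix': array([[465.97355019,   0.        , 277.37562964],
       [  0.        , 465.97355019, 213.63036177],
       [  0.        ,   0.        ,   1.        ]]), 'origin': array([ 0.39401646, -0.34447883,  0.61305961]), 'attitude': array([-0.39672272,  0.91223743, -0.09173547,  0.04492828])} {'camera_matrix': array([[532.01371588,   0.        , 273.57026549],
       [  0.        , 532.01371588, 205.97570058],
       [  0.        ,   0.        ,   1.        ]]), 'origin': array([0.38703593, 0.26696789, 0.88332275]), 'attitude': array([ 0.05216689, -0.70177247,  0.70642727, -0.07585859])} {'camera_matrix': array([[292.37843992,   0.        , 276.04623072],
       [  0.        , 292.37843992, 207.03673394],
       [  0.        ,   0.        ,   1.        ]]), 'mount': array([[ 1.31011906e-03, -9.63565166e-01, -2.67470475e-01,
         6.87657428e-02],
       [ 9.99997367e-01,  1.76629875e-03, -1.46494051e-03,
         4.95092074e-04],
       [ 1.88399841e-03, -2.67467852e-01,  9.63564943e-01,
        -1.42389677e-01],
       [ 0.00000000e+00,  0.00000000e+00,  0.00000000e+00,
[... 228 characters left out ...]
p loop_tool 0.93 701 [360. 235.] [368. 280.] [352. 190.] [0.423 0.083 0.01 ] [0.574 0.104 0.01 ]
top wood_tool 0.66 822 [321. 223.] [332. 283.] [311. 166.] [0.419 0.142 0.01 ] [0.616 0.173 0.01 ]
side brush 0.73 839 [273. 174.] [312. 162.] [223. 198.] [0.638 0.436 0.01 ] [0.434 0.353 0.01 ]
side tool_rest 0.73 10400 [287. 270.] [367. 297.] [211. 246.] [0.633 0.071 0.01 ] [0.4   0.229 0.01 ]
side loop_tool 0.72 739 [285. 292.] [333. 279.] [236. 307.] [0.59  0.115 0.01 ] [0.424 0.092 0.01 ]
side wood_tool 0.9 667 [280. 263.] [336. 249.] [229. 279.] [0.614 0.18  0.01 ] [0.421 0.15  0.01 ]
0.5 [ 0.22005627 -0.58495031  0.23127784] [-2.09464092e-05  9.83862406e-01  1.78926706e-01  2.31988633e-06]
```

View pics/top.png

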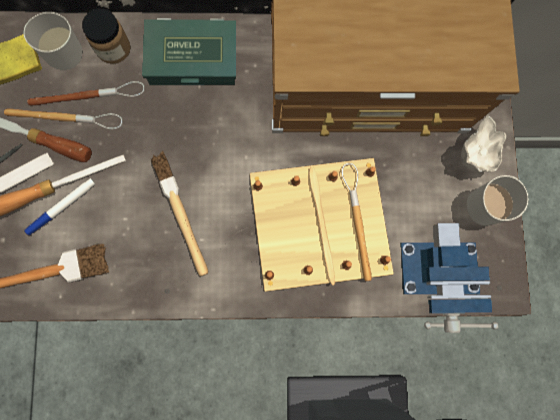

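View pics/side.png

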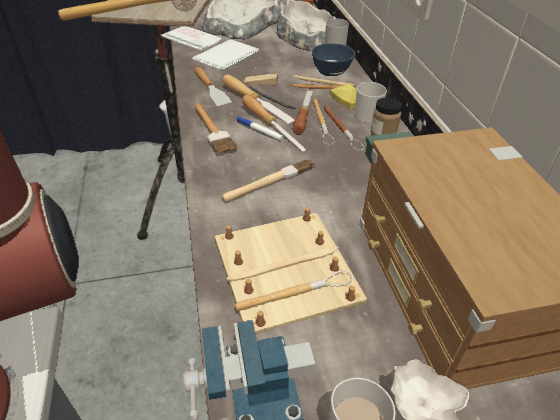

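The top view shows the narrow brush with bristles at (157,154) and handle end at (204,273). The rest's left lane is empty, between the pegs at (258,185), (295,181), (269,275) and (308,270). In the side view the same pegs have their tops at about (307,214), (320,238), (229,232) and (238,257).

```bash
python3 - <<'E'
from h import *
T,S=cam("top"),cam("side")
t=[(258,182),(295,178),(269,273),(308,268)];s=[(307,211),(320,234),(229,229),(238,253)]
P=[]
for a,b in zip(t,s):
    p,g=tri(T,a,S,b);P.append(p);print(p.round(3),round(g,4))
P=np.array(P);print("lane",P.mean(0),np.degrees(np.arctan2(*((P[0]+P[1]-P[2]-P[3])[[1,0]]))),np.linalg.norm(P[0]-P[2]),np.linalg.norm(P[0]-P[1]))
for n,a,b in(("bristle",(157,154),(312,162)),("handle",(204,273),(223,198))):
    print(n,tri(T,a,S,b))
q=state()["tool_rot"];print(R.from_quat([q[1],q[2],q[3],q[0]]).as_matrix().round(3))
E
```

```text
[0.582 0.263 0.032] 0.002
[0.59  0.202 0.03 ] 0.001
[0.435 0.246 0.03 ] 0.0005
[0.442 0.184 0.032] 0.0006
lane [0.51206268 0.22348048 0.03101355] 6.794359825895207 0.14860796529497752 0.06151581585379685
bristle (array([0.63667722, 0.43244685, 0.01178961]), np.float64(0.0003865203816990169))
handle (array([0.43580892, 0.35072447, 0.01279605]), np.float64(0.0015897946186114753))
[[ 0.936  0.352 -0.   ]
 [ 0.352 -0.936  0.   ]
 [ 0.    -0.    -1.   ]]
```

Call:
play_rows([
  [0.03,0.05,0],
  [0.03,0.05,0],
  [0.03,0.05,0],
  [0.03,0.05,0],
  [0.03,0.05,0],
  [0.03,0.05,0],
  [0.03,0.05,0],
  [0.03,0.05,0],
], turn=[0,0,0,0,0,0,0,0], hand=0.06)

```text
time: 1.5
tool_pos: [0.4608, -0.1833, 0.2317]
tool_rot: [0.0, 0.984, 0.179, 0.0]
contact_force: [1.2, 0.2, 0.4]
gripper_width: 0.701
grasp_force: 0.0
```

Call:
play_rows([
  [0.008,0.06,0],
  [0.008,0.06,0],
  [0.008,0.06,0],
  [0.008,0.06,0],
  [0.008,0.06,0],
  [0.008,0.06,0],
  [0.008,0.06,0],
  [0.008,0.06,0],
], turn=[0,0,0,0,0,0,0,0])

```text
time: 2.5
tool_pos: [0.5241, 0.2972, 0.2316]
tool_rot: [0.0, 0.984, 0.179, 0.0]
contact_force: [0.3, -0.3, -0.5]
gripper_width: 0.702
grasp_force: 0.0
```

```bash
python3 - <<'E'
from h import *
C=cam("wrist");f=grab_frame("wrist");cv2.imwrite("pics/w1.png",f[:,:,::-1])
for th in("brush","tool_rest"):
    for r in trace("wrist",th)[:1]:
        c,u,a,b=axis(r["region"]);print(th,r["p"],r["region"].sum(),a,b,onz(C,a,.01),onz(C,b,.01))
E
```

```text
brush 0.75 3351 [195.94685903  42.79116638] [212.32770417 230.23353559] [0.64067753 0.43707327 0.01      ] [0.4345321  0.35337517 0.01      ]
```

View pics/w1.png

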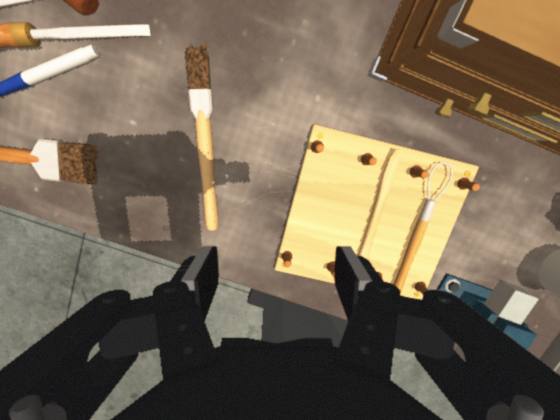

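Call:
play_rows([
  [0,0.04,0],
  [0.003,0.05,0],
  [0,0,0],
], turn=[0,0,0])

```text
time: 3.02
tool_pos: [0.5269, 0.3862, 0.2311]
tool_rot: [-0.0, 0.984, 0.18, -0.0]
contact_force: [-0.3, -0.5, -0.5]
gripper_width: 0.701
grasp_force: 0.0
```

```bash
python3 - <<'E'
from h import *
C=cam("wrist");f=grab_frame("wrist");cv2.imwrite("pics/w2.png",f[:,:,::-1])
for r in trace("wrist","brush")[:1]:
    m=r["region"];c,u,a,b=axis(m);print(r["p"],m.sum(),a,b,onz(C,a,.01),onz(C,b,.01))
    np.save("m2.npy",m)
    # width-centres along the axis on z=.01
    ys,xs=np.nonzero(m);P=np.array([onz(C,(x,y),.01)[:2] for x,y in zip(xs,ys)])
    A,B=onz(C,a,.01)[:2],onz(C,b,.01)[:2];d=(B-A)/np.linalg.norm(B-A);t=(P-A)@d;n=np.array([-d[1],d[0]]);w=(P-A)@n
    for k in np.arange(0,.24,.02):
        s=w[(t>k)&(t<k+.02)]
        if len(s):print(round(k+.01,3),(A+d*(k+.01)+n*(s.min()+s.max())/2).round(4),round(np.ptp(s),4))
E
```

```text
0.77 3089 [269.57878234  76.22768825] [275.03575386 254.09094518] [0.63979744 0.43718363 0.01      ] [0.4346318  0.35277464 0.01      ]
0.01 [0.6301 0.4344] 0.028
0.03 [0.6119 0.4261] 0.0261
0.05 [0.5939 0.4172] 0.0266
0.07 [0.5751 0.4104] 0.028
0.09 [0.5564 0.4035] 0.0188
0.11 [0.5381 0.3954] 0.0189
0.13 [0.5198 0.3872] 0.0188
0.15 [0.5014 0.3793] 0.0181
0.17 [0.4828 0.372 ] 0.0171
0.19 [0.4641 0.365 ] 0.02
0.21 [0.4452 0.3582] 0.0217
0.23 [0.4268 0.3503] 0.0121
```

View pics/w2.png

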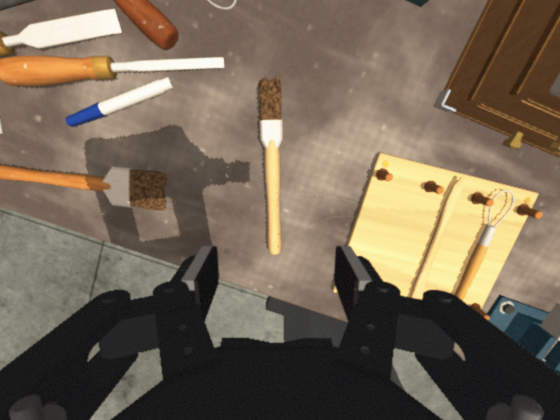

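w1 shows the brush from (197,45) to (212,228), with the left lane between pegs (318,146), (369,159), (287,258) and (335,267). w2 shows the brush from (270,77) to (275,253) and nothing close beside it. Next I descend and grasp.

Call:
play_rows([
  [0.001,0.0055,-0.045],
  [0,0,-0.05],
  [0,0,-0.05],
  [0,0,-0.04],
  [0,0,-0.025],
  [0,0,-0.014],
  [0,0,-0.004],
  [0,0,0],
], turn=[1.6,0,0,0,0,0,0,0])

```text
time: 4.12
tool_pos: [0.5289, 0.3905, 0.0044]
tool_rot: [-0.0, 0.981, 0.192, 0.001]
contact_force: [1.1, -0.7, 0.2]
gripper_width: 0.701
grasp_force: 0.0
```

Call:
play_rows([
  [0,0,0],
  [0,0,0],
  [0,0,0],
  [0,0,0],
  [0,0,0],
  [0,0,0],
], turn=[0,0,0,0,0,0], hand=0.0)

```text
time: 4.88
tool_pos: [0.5287, 0.391, 0.0045]
tool_rot: [-0.0, 0.981, 0.193, 0.001]
contact_force: [-0.9, -0.1, 5.5]
gripper_width: 0.191
grasp_force: 59.1
```

Call:
play_rows([
  [0,0,0.01],
  [0,0,0.02],
  [0,0,0.03],
  [0,0,0.04],
  [0,0,0.02],
  [0,0,0],
], turn=[0,0,0,0,0,0])

```text
time: 5.62
tool_pos: [0.5293, 0.3912, 0.126]
tool_rot: [-0.001, 0.981, 0.193, 0.002]
contact_force: [0.0, -0.1, -1.2]
gripper_width: 0.193
grasp_force: 58.7
```

```bash
python3 - <<'E'
from h import *
f=grab_frame("wrist");C=cam("wrist");cv2.imwrite("pics/w3.png",f[:,:,::-1])
for r in trace("wrist","brush")[:1]:
    m=r["region"];c,u,a,b=axis(m);print(r["p"],m.sum(),a,b)
g=grab_frame("side");cv2.imwrite("pics/s3.png",g[100:350,150:450,::-1].repeat(2,0).repeat(2,1))
E
```

```text
0.9 15963 [ 2.76546912e+02 -1.68745618e-03] [276.52731777 342.00037397]
```

View pics/s3.png

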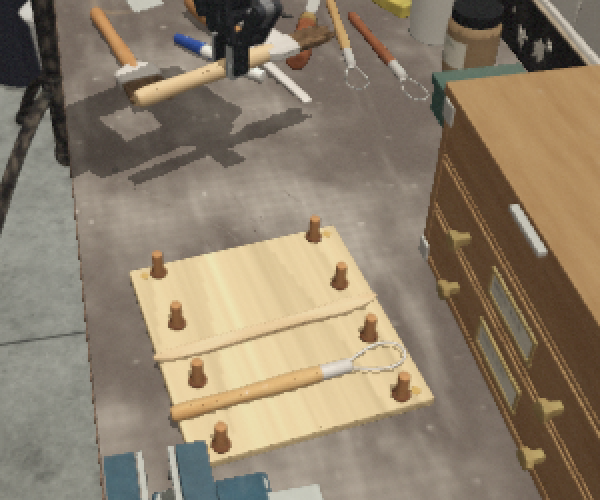

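View pics/w3.png

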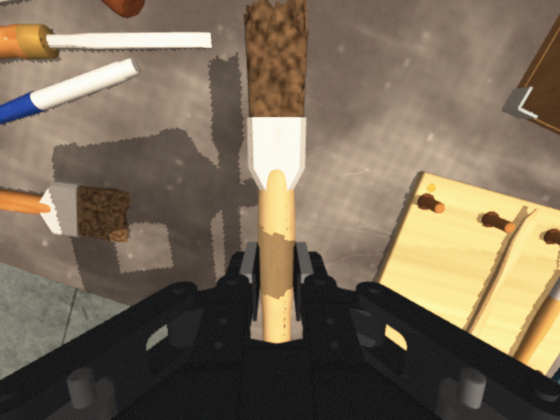

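The brush is held level. Next I move it over the left lane, partly down, turned 14° clockwise.

Call:
play_rows([
  [-0.003,-0.02,0],
  [-0.005,-0.035,0],
  [-0.006,-0.04,0],
  [-0.006,-0.04,0],
  [-0.004,-0.024,-0.01],
  [-0.002,-0.01,-0.025],
  [0,0,-0.025],
  [0,0,0],
], turn=[-2,-3,-3,-3,-2,-1,0,0])

```text
time: 6.78
tool_pos: [0.499, 0.2197, 0.0598]
tool_rot: [0.001, 0.997, 0.071, -0.004]
contact_force: [0.8, 1.0, -0.8]
gripper_width: 0.196
grasp_force: 58.7
```

```bash
python3 - <<'E'
from h import *
f=grab_frame("wrist");C=cam("wrist")
pegs=[(0.582,0.263,.033),(.59,.202,.033),(.435,.246,.033),(.442,.184,.033)]
g=f.copy()
for p in pegs+[(0.512,.2235,.01)]:
    v=proj(C,p);print(v.round())
    if abs(v).max()<600:cv2.drawMarker(g,tuple(int(i) for i in v),(255,0,255),0,10)
r=trace("wrist","brush")[0];m=r["region"];c,u,a,b=axis(m);print(r["p"],a,b)
t=grab_frame("top");cv2.imwrite("pics/wt4.png",np.hstack([g[:,:,::-1][:300,100:500],t[120:320,200:420,::-1].repeat(2,0).repeat(2,1)[:300,40:440]]))
E
```

```text
[220.  92.]
[333.  93.]
[225. 323.]
[316. 325.]
[274. 211.]
0.8 [ 2.76618007e+02 -4.90818099e-03] [276.55886331 342.00113424]
```

View pics/wt4.png

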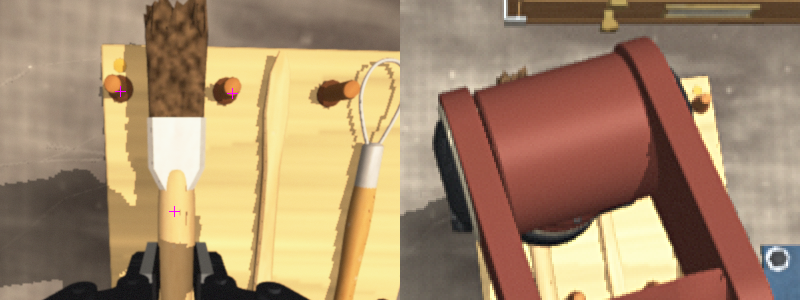

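In the wrist view the bristles sit midway between the far pegs at crop (120,90) and (230,90), about 2 mm right of centre. I correct that and lower.

Call:
play_rows([
  [0.004,0.002,0],
  [0,0,-0.012],
  [0,0,-0.012],
  [0,0,-0.01],
  [0,0,-0.006],
  [0,0,-0.0025],
  [0,0,-0.001],
  [0,0,0],
], turn=[0,0,0,0,0,0,0,0])

```text
time: 7.92
tool_pos: [0.5063, 0.2236, 0.0201]
tool_rot: [-0.0, 0.997, 0.072, 0.0]
contact_force: [-0.1, 0.5, -1.2]
gripper_width: 0.197
grasp_force: 58.7
```

Call:
play_rows([
  [0,0,-0.003],
  [0,0,-0.0015],
  [0,0,0],
  [0,0,0],
], turn=[0,0,0,0])

```text
time: 8.43
tool_pos: [0.5061, 0.2236, 0.0153]
tool_rot: [-0.0, 0.997, 0.072, 0.0]
contact_force: [-0.4, 0.3, -0.0]
gripper_width: 0.199
grasp_force: 58.7
```

Call:
play_rows([
  [0,0,-0.0008],
  [0,0,0],
  [0,0,0],
], turn=[0,0,0])

```text
time: 8.8
tool_pos: [0.5061, 0.2236, 0.0146]
tool_rot: [-0.0, 0.997, 0.072, 0.0]
contact_force: [0.3, 0.4, 0.3]
gripper_width: 0.19
grasp_force: 58.7
```

Call:
play_rows([
  [0,0,0],
  [0,0,0],
  [0,0,0],
  [0,0,0],
  [0,0,0.01],
  [0,0,0.02],
  [0,0,0.05],
  [0,0,0.05],
], turn=[0,0,0,0,0,0,0,0], hand=0.04)

```text
time: 9.8
tool_pos: [0.5061, 0.2235, 0.1473]
tool_rot: [-0.0, 0.997, 0.072, 0.001]
contact_force: [0.4, 0.7, 0.6]
gripper_width: 0.466
grasp_force: 0.0
```

Call:
play_rows([
  [-0.01,0.04,0.05],
  [-0.01,0.06,0.03],
  [-0.01,0.06,0],
  [-0.01,0.06,0],
  [0,0,0],
], turn=[0,0,0,0,0])

```text
time: 10.42
tool_pos: [0.4659, 0.4409, 0.2221]
tool_rot: [-0.001, 0.997, 0.074, 0.001]
contact_force: [-0.7, -0.6, -0.1]
gripper_width: 0.471
grasp_force: 0.0
```

```bash
python3 - <<'E'
from h import *
f=grab_frame("top");C=cam("top")
r=trace("top","brush")[0];c,u,a,b=axis(r["region"]);A,B=onz(C,a,.02),onz(C,b,.02);print(r["p"],A,B,(A+B)/2)
s=grab_frame("side")
cv2.imwrite("pics/f.png",np.hstack([f[120:320,220:420,::-1].repeat(2,0).repeat(2,1),s[180:380,180:380,::-1].repeat(2,0).repeat(2,1)]))
E
```

```text
0.61 [0.40647695 0.20652489 0.02      ] [0.62419321 0.23799987 0.02      ] [0.51533508 0.22226238 0.02      ]
```

View pics/f.png

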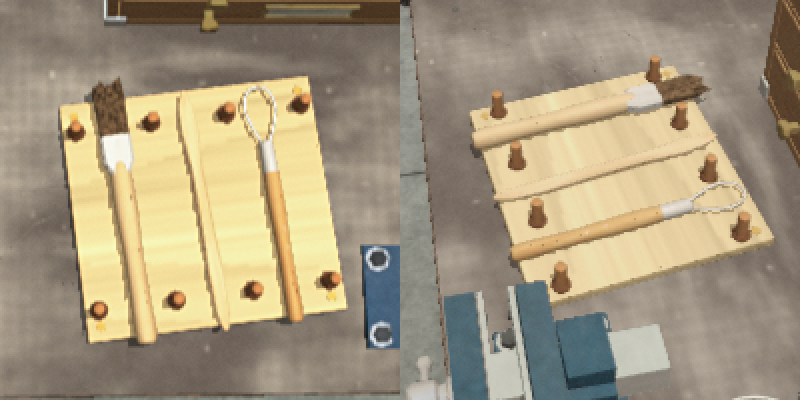

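The brush lies flat in the left lane between all four of its pegs, centred to within about 3 mm, and the two other tools are where they were.

```bash
python3 -c "
from plant import *
print(job_done())"
```

```text
the job is handed in; nothing more can be done
None
```

The narrow brush lies flat, lengthwise between the pegs in the empty left place of the tool rest; the other two tools were not moved, and the job is handed in.

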